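# Nest the emptied screw cans on the audio repair bench

### The job

The steel screw cans are empty, so nest them away, largest to smallest: first stand the middle-sized can upright in the wide shallow dish and let it go, then stand the tall slim can upright inside the middle-sized one. Lower them in rather than dropping them, leave the dish on the bench, and leave the can that still has tools in it where it is.

Things in the scene. Friction and masses are not known exactly. Their poses are not given: they have to be found in the camera images.
- dish: The wide shallow dish: open round bare-steel dish with straight walls, outer diameter 108, height 28, wall 3, floor 4 thick (inner diameter 102), about 0.3 kg, standing loose on the bench. Origin: centre of its underside; z up out of its mouth. Sizes in mm.
- mid_can: The middle-sized can: empty open round bare-steel can with straight walls, outer diameter 66, height 60, wall 3, floor 4 thick (inner diameter 60), about 0.12 kg, standing loose on the bench, mouth up. Origin: centre of its underside; z up out of its mouth. It can be gripped across its outside near the rim; standing in the dish its rim is 36 above the dish's rim.
- slim_can: The tall slim can: empty open round bare-steel can with straight walls, outer diameter 40, height 100, wall 3, floor 4 thick, about 0.1 kg, standing loose on the bench, mouth up. Origin: centre of its underside; z up out of its mouth. Gripped across its outside near the rim; standing in the middle-sized can its rim is 44 above that can's rim.
- tool_can: The can still in use: same steel can as the middle-sized one (outer diameter 66, height 60) but filled with five upright small tools whose handles reach 100 above the bench. Not to be moved. Origin: centre of its underside; z up.
Mind the look-alikes: they are no part of the job. Leave any pink look-alike of the slim_can alone.

How it is judged:
By the outcome, as a careful person would: the job done as asked, in the order asked, and still so for the second after the job is handed in, with the robot touching nothing.
It also fails if it takes over 64 s, if anything falls off the work surface, if the arm or the gripper's body presses on something with over 40 N, if the wrist force passes 120 N, or if a joint passes its speed limit or range.

### The arm

A 6-joint arm with a two-finger parallel gripper is mounted at the origin on the work surface. World frame = base frame: x ahead of the robot, y to its left, z up, the work surface at z = 0. Lengths are in m, angles in degrees, forces in N, time in s.
With the tool pointing down it reaches from about 0.35 to 0.975 m from the base axis. Payload 7.1 kg.
Tool frame: the origin (TCP) lies at the very end of the fingers, on their centre line; the grasp point (between the pads) lies 19 mm behind it (ctrl.hold_point_z is the distance from the TCP to the grasp point, in m); z points along the fingers, y is the line along which they close (so a half turn about z gives the same grasp; the last joint's range is limited). The gripper opens to 88 mm and grips with 3 to 60 N. Pads are 20 mm wide; open, the fingers measure 115 mm over their backs; the gripper's body (75 mm by 178 mm) begins 61 mm behind the grasp point.
Start: joints at [76.203, 24.242, 93.386, -0, 62.372, -1.089], TCP at [0.137, 0.61, 0.223] pointing down, gripper open.
Joint ranges: [-172.04, 172.04], [-51.8, 120.97], [4.93, 147.93], [-75.15, 255.16], [6.16, 154.13], [-145.62, 145.62]. Speed limits (degrees/s): [136.94, 136.94, 172.46, 180, 180, 180].

### API

Orientations are given as a 3x3 rotation matrix whose columns are the frame's x, y, z axes.
In Python, from cell import ctrl, imaging, sensors gives the robot as it stands. The module is installed in compiled form; this text tells all that it offers. Calls block until the motion is done:
- ctrl.move_to(position, orientation): joint-space move of the TCP to a pose.
- ctrl.move_linear(position, feed=0.15, rot=None, guard=None): straight line of the TCP; rot=None keeps the orientation; feed is the mean speed in m/s. With guard (N) it stops when the force on the tool has changed by that much, and returns True; else False.
- ctrl.goto_joints(angles): joint-space move.
- ctrl.release() and ctrl.close(force=None): open the fingers fully, or close them until they stop; force is the grip in N (None keeps the last).
- ctrl.hold(seconds).
- ctrl.ik(position, orientation): joint angles nearest the present ones, or None.
- imaging.snapshot(name): name is "scene" or "side" or "wrist"; returns (picture, depth): 480x640x3 uint8, red, green, blue; 480x640 float32, m along the optical axis (not along the pixel's ray), 0 where there is no reading.
- imaging.camera_model(name): a dict with "fx", "fy", "cx", "cy" (pixels), "R" (3x3) and "t" (3): a world point X has camera coordinates R X + t. Camera axes: x right, y down, z forward; pixel columns grow to the right and rows downward; lengths in m; the calibration is good to about 2 mm. The wrist camera is an equidistant fisheye: a pixel r from the principal point sees the ray r / f radians off the axis. A picture is of the moment at which its call begins: read the wrist's pose just before it. camera_model takes no time and is no camera call; for the wrist camera it gives the pose at the moment of the call.
A pose or a line that the arm cannot do raises ctrl.MotionError and nothing moves.
- ctrl.hand_in(): hands the job in; it is judged then, once.
Readings, each from a call of its own:
- sensors.current_t(): time.
- sensors.current_qpos(): joint angles.
- sensors.current_qvel(): joint speeds.
- sensors.current_joint_torque(): joint torques, N m.
- sensors.current_tool_pos(): TCP position.
- sensors.current_orientation(): TCP orientation.
- sensors.current_wrist_force(): force on the tool from outside, world axes, zero at the start.
- sensors.current_torque(): the same for the moment, N m.
- sensors.current_finger_gap(): finger opening in m.
- sensors.current_grip_force(): force on a finger pad.
Only numpy, scipy, OpenCV 4.12 (cv2) and the standard library are available. Lean on these libraries where they do the work, as an engineer would, in place of code of your own. Each camera call takes 0.05 s, during which the arm holds its last target. There are 200 camera calls.

## Working session

There is one attempt and no reset: what is moved stays moved. The work goes in short steps, each a Python script; the robot and the scene stay as the last script left them, time stands still between calls to the robot, and variables do not carry over. Pictures are saved under pics/ and viewed, at most 10 in all, crops included, and the job is handed in when it is done.

```bash
mkdir -p pics; python3 - <<'E'
from cell import imaging
import cv2,numpy as np
for n in("scene","side"):
    p,d=imaging.snapshot(n); cv2.imwrite(f"pics/{n}0.png",p[:,:,::-1]); np.savez(f"{n}0.npz",p=p,d=d,**imaging.camera_model(n))
E
```

```text
(no output)
```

View pics/scene0.png

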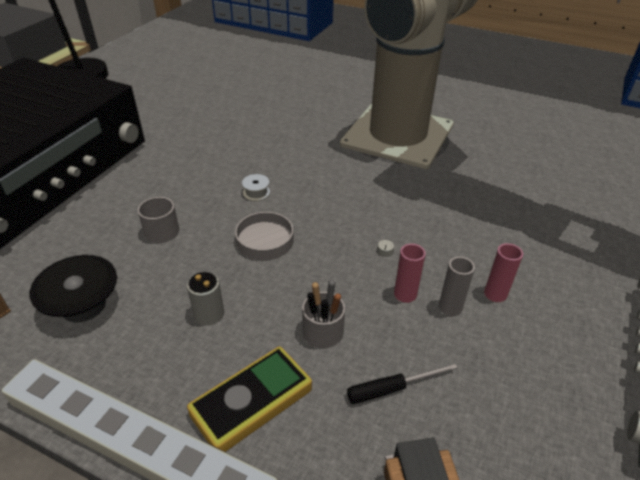

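View pics/side0.png

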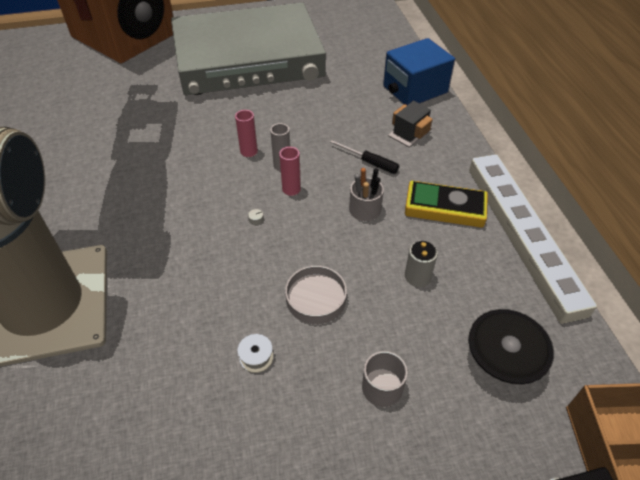

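Scene view: dish at (264,235), empty mid can at (158,218), and the tool can with handles at (323,317). The grey slim can is at (457,286), between pink look-alikes at (409,273) and (503,272). The grey cylinder at (205,297) has a filled top, so it is a capacitor or battery. The side view agrees: dish (316,292), mid can (385,378), slim can (281,145).

Next I'll measure by depth and make one enlarged crop.

```bash
cat >h.py <<'E'
import numpy as np, cv2
from scipy.optimize import least_squares
def cloud(z,box):
    u0,v0,u1,v1=box; v,u=np.mgrid[v0:v1,u0:u1]; d=z['d'][v0:v1,u0:u1]; m=d>0
    u,v,d=u[m],v[m],d[m]
    c=np.c_[(u-z['cx'])/z['fx']*d,(v-z['cy'])/z['fy']*d,d]
    return (c-z['t'])@z['R']
def fit(P,h,ro,ri):
    # rim points: near height h, distance to wall band
    Q=P[(P[:,2]>h-.012)&(P[:,2]<h+.008)][:,:2]
    r=(ro+ri)/2; c0=(Q.min(0)+Q.max(0))/2
    s=least_squares(lambda c:np.hypot(*(Q-c).T)-r,c0,loss='soft_l1',f_scale=.002)
    return s.x,len(Q),np.abs(s.fun).mean(),Q.max(0)-Q.min(0)
E
python3 - <<'E'
from h import *
B={'scene':dict(dish=(230,208,299,262),mid=(134,193,183,244),slim=(439,252,477,318),tool=(298,280,350,346),pinkA=(393,240,427,303),pinkB=(485,240,524,303),cap=(185,268,226,325)),
 'side':dict(dish=(280,262,352,326),mid=(358,346,412,406),slim=(268,120,294,148),tool=(345,165,387,220),pinkA=(276,144,304,196),pinkB=(233,107,260,158),cap=(402,238,440,288))}
D=dict(dish=(.028,.054,.051),mid=(.06,.033,.03),slim=(.1,.02,.017),tool=(.06,.033,.03),pinkA=(.1,.02,.017),pinkB=(.1,.02,.017),cap=(.08,.025,.02))
for n in B:
    z=np.load(n+'0.npz')
    for o,b in B[n].items():
        P=cloud(z,b); c,k,e,w=fit(P,*D[o]); print(n,o,c.round(4),k,'err',e.round(4),'ext',w.round(3),'zmax',np.percentile(P[:,2],[1,98]).round(3))
z=np.load('scene0.npz'); p=z['p'][:,:,::-1]
a=cv2.resize(p[230:330,380:540],None,fx=4,fy=4,interpolation=2)[:, :640]; b=cv2.resize(p[180:280,120:310][:, :190],(640,337)); 
cv2.imwrite('pics/crop.png',np.vstack([a[:260],b]))
E
```

```text
scene dish [ 0.4744 -0.0975] 790 err 0.001 ext [0.11  0.109] zmax [-0.001  0.03 ]
scene mid [ 0.5386 -0.2871] 502 err 0.0011 ext [0.068 0.067] zmax [-0.001  0.062]
scene slim [0.4818 0.2614] 388 err 0.0009 ext [0.041 0.04 ] zmax [-0.001  0.101]
scene tool [0.621 0.092] 605 err 0.0048 ext [0.066 0.066] zmax [-0.001  0.099]
scene pinkA [0.4866 0.1842] 366 err 0.0009 ext [0.043 0.04 ] zmax [-0.001  0.101]
scene pinkB [0.4174 0.3232] 388 err 0.0009 ext [0.043 0.039] zmax [-0.001  0.101]
scene cap [ 0.6687 -0.0914] 676 err 0.0058 ext [0.051 0.049] zmax [-0.001  0.08 ]
side dish [ 0.4738 -0.1005] 729 err 0.0009 ext [0.106 0.11 ] zmax [-0.002  0.029]
side mid [ 0.5374 -0.2905] 539 err 0.0008 ext [0.066 0.066] zmax [-0.002  0.062]
side slim [0.4822 0.2586] 224 err 0.0028 ext [0.039 0.084] zmax [-0.003  0.102]
side tool [0.6212 0.0893] 379 err 0.0048 ext [0.066 0.066] zmax [-0.002  0.097]
side pinkA [0.4864 0.1814] 232 err 0.0011 ext [0.039 0.045] zmax [-0.002  0.101]
side pinkB [0.418  0.3208] 210 err 0.0013 ext [0.039 0.042] zmax [-0.002  0.101]
side cap [ 0.6682 -0.0952] 543 err 0.0059 ext [0.05  0.049] zmax [-0.002  0.08 ]
```

View pics/crop.png

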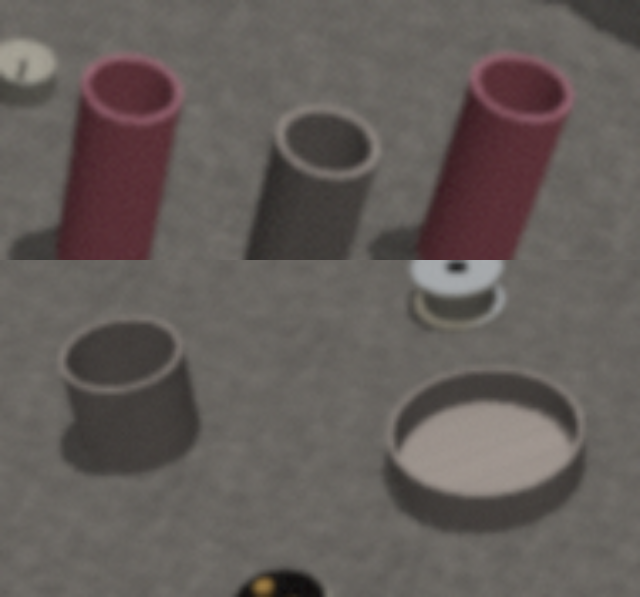

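The crop confirms it: the grey slim can stands between the two pink ones, and the mid can and dish are both open and empty. The two cameras agree to 3 mm and the rim heights match the given sizes. For the slim can I'll close roughly along x to stay clear of the pink cans. Mid can first.

```bash
cat >m.py <<'E'
from cell import ctrl,imaging,sensors
import numpy as np, cv2
def rot(a):
    a=np.radians(a); y=np.array([np.cos(a),np.sin(a),0]); z=np.array([0,0,-1.]); return np.c_[np.cross(y,z),y,z]
def go(xy,z,R): ctrl.move_to(np.array([*xy,z]),R)
def lin(xy,z,f=.15,**k): return ctrl.move_linear(np.array([*xy,z]),feed=f,**k)
E
python3 - <<'E'
from m import *
M=(.538,-.2888);S=(.482,.260);Dc=(.4741,-.099)
print(sensors.current_orientation().round(2).tolist())
for a in(15,195,-75,105,60,-120):
    for n,p in(('M',M),('D',Dc),('S',S)):
        q=ctrl.ik(np.array([*p,.16]),rot(a)); print(a,n,None if q is None else np.round(q,0))
R=rot(15)
def best(p):
    c=[(abs(q[5]),a) for a in(15,195) if (q:=ctrl.ik(np.array([*p,.16]),rot(a))) is not None]; return min(c)[1]
a=best(M);R=rot(a)
go(M,.16,R); lin(M,.034,guard=8,f=.1); ctrl.close(15); ctrl.hold(.2)
print(a,'t',sensors.current_t(),sensors.current_tool_pos().round(4),'gap',sensors.current_finger_gap(),sensors.current_grip_force(),sensors.current_wrist_force().round(2))
lin(M,.16)
print('gap',sensors.current_finger_gap(),sensors.current_wrist_force().round(2))
for n in("scene","side"):
    p,d=imaging.snapshot(n); np.savez(f"{n}1.npz",p=p,d=d,**imaging.camera_model(n))
cv2.imwrite('pics/side1.png',p[:,:,::-1])
E
```

```text
[[-0.98, 0.22, -0.0], [0.22, 0.98, -0.0], [0.0, -0.0, -1.0]]
15 M [-29.  27.  98.  -0.  55. -44.]
15 D [-13.  18. 114.  -0.  49. -28.]
15 S [ 27.  23. 106.  -0.  51.  12.]
195 M [-29.  27.  98.  -0.  55. 136.]
195 D None
195 S None
-75 M [-29.  27.  98.  -0.  55.  46.]
-75 D [-13.  18. 114.  -0.  49.  62.]
-75 S [ 27.  23. 106.  -0.  51. 102.]
105 M [ -29.   27.   98.   -0.   55. -134.]
105 D [ -13.   18.  114.   -0.   49. -118.]
105 S [ 27.  23. 106.  -0.  51. -78.]
60 M [-29.  27.  98.  -0.  55. -89.]
60 D [-13.  18. 114.  -0.  49. -73.]
60 S [ 27.  23. 106.  -0.  51. -33.]
-120 M [-29.  27.  98.  -0.  55.  91.]
-120 D [-13.  18. 114.  -0.  49. 107.]
-120 S None
15 t 5.6083 [ 0.5381 -0.2889  0.0343] gap 0.06655312456418998 15.000490676611662 [-1.16  0.07  5.46]
gap 0.06659156961047705 [-0.    0.75 -2.01]
```

View pics/side1.png

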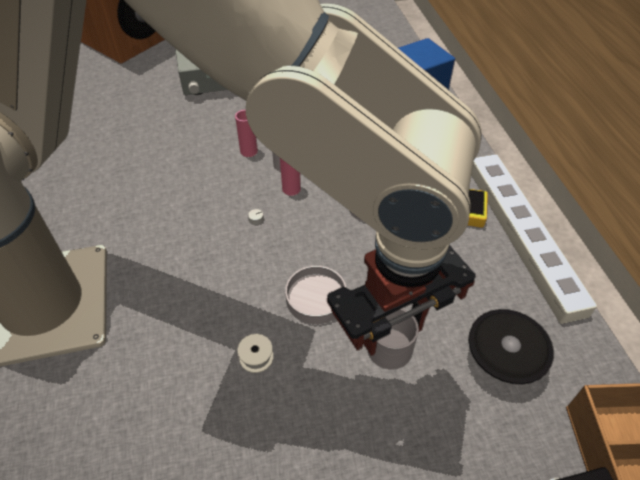

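The side view shows the mid can held level in the fingers at (395,335), and the dish undisturbed at (316,292). Now I'll lower it into the dish; touchdown should come at TCP z ≈ 0.038.

```bash
python3 - <<'E'
from m import *
Dc=(.4741,-.099);R=rot(15)
lin(Dc,.16,.2); lin(Dc,.055,.1); ctrl.hold(.3)
print(sensors.current_wrist_force().round(2))
g=lin(Dc,.036,.02,guard=3)
print('hit',g,sensors.current_tool_pos().round(4),sensors.current_wrist_force().round(2),sensors.current_t())
ctrl.release(); ctrl.hold(.2); lin(Dc,.2)
go((.482,.26),.2,R)
for n in("scene","side"):
    p,d=imaging.snapshot(n); np.savez(f"{n}2.npz",p=p,d=d,**imaging.camera_model(n)); cv2.imwrite(f'pics/{n}2.png',p[:,:,::-1])
from h import *
for n,b in(('scene',(230,170,310,262)),('side',(280,220,352,326))):
    P=cloud(np.load(n+'2.npz'),b); 
    for hh,ro,ri in((.064,.033,.03),):
        print(n,len(P),fit(P,hh,ro,ri))
print(sensors.current_t())
E
```

```text
[ 0.33  0.25 -1.49]
hit True [ 0.4739 -0.099   0.0381] [0.36 0.3  3.58] 10.1333
scene 7328 (array([ 0.47528182, -0.09750831]), 498, np.float64(0.0009879333936327103), array([0.06716289, 0.06684483]))
side 7597 (array([ 0.47467493, -0.10057256]), 474, np.float64(0.000891660363576404), array([0.06519907, 0.06657991]))
13.5583
```

View pics/side2.png

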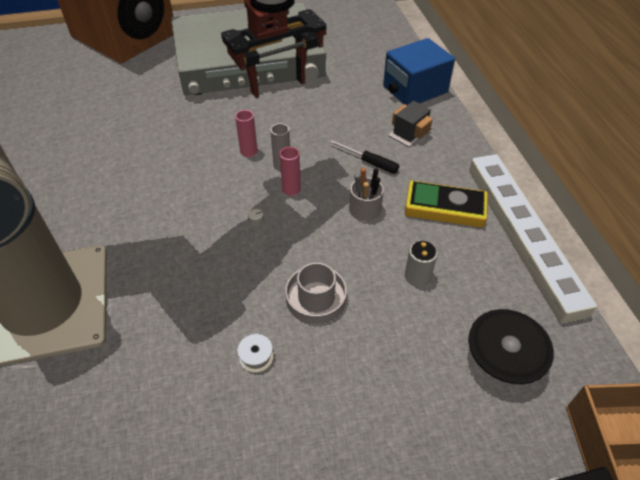

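The mid can now stands upright, centred in the dish at (317,287), with its rim at 64 mm and centre at (0.475, -0.099). The gripper is above the slim can, so that comes next.

```bash
python3 - <<'E'
from m import *
S=(.482,.260);C=(.475,-.099)
lin(S,.070,.1,guard=8); print(sensors.current_tool_pos().round(4))
ctrl.close(15); ctrl.hold(.2); print('gap',sensors.current_finger_gap(),sensors.current_grip_force())
lin(S,.25); lin(C,.25,.2); lin(C,.155,.1); ctrl.hold(.3)
print('gap',sensors.current_finger_gap(),sensors.current_tool_pos().round(4),sensors.current_wrist_force().round(2),sensors.current_t())
p,d=imaging.snapshot('side'); cv2.imwrite('pics/side3.png',cv2.resize(p[150:350,180:440,::-1],(780,600)))
E
```

```text
[0.4824 0.2602 0.0706]
gap 0.038871536804692096 14.95225573569769
gap 0.039116524150673085 [ 0.4752 -0.0991  0.1554] [-0.56 -0.29 -0.99] 20.7083
```

View pics/side3.png

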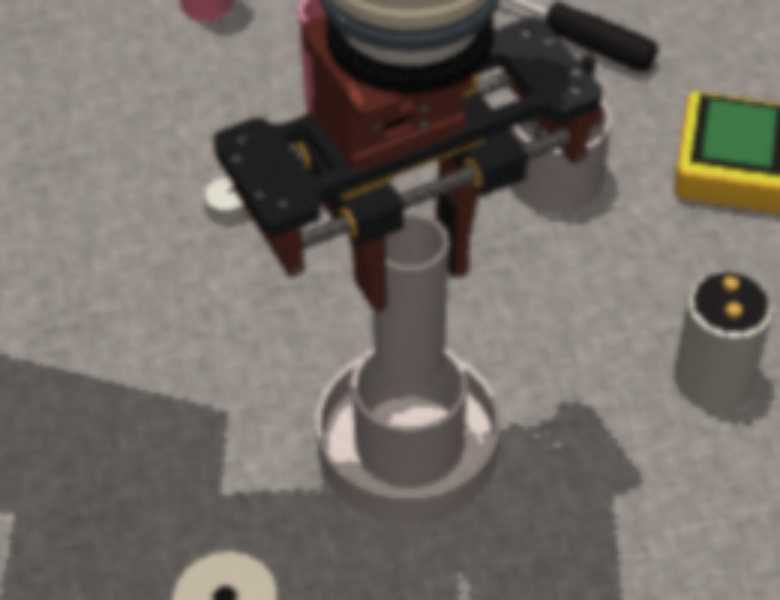

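The slim can hangs upright over the mid can at (410,300) in the crop, clear of its rim. I'll lower it with a guard; floor contact is expected at TCP z ≈ 0.078.

```bash
python3 - <<'E'
from m import *
from h import cloud,fit
C=(.475,-.099)
g=lin(C,.086,.06,guard=6); print('early hit',g)
if not g:
    ctrl.hold(.3); g=lin(C,.0765,.02,guard=3)
    z=sensors.current_tool_pos()[2]; print('hit',g,z,sensors.current_wrist_force().round(2))
    if .075<z<.081:
        ctrl.release(); ctrl.hold(.2); lin(C,.22,.12); go((.45,.25),.3,rot(15)); ctrl.hold(.5)
for n,b in(('scene',(230,140,310,262)),('side',(280,200,352,326))):
    p,d=imaging.snapshot(n); np.savez(f"{n}4.npz",p=p,d=d,**imaging.camera_model(n)); P=cloud(np.load(n+'4.npz'),b)
    print(n,fit(P,.108,.02,.017),fit(P,.064,.033,.03)[0],P[:,2].max())
cv2.imwrite('pics/side4.png',p[:,:,::-1]); print(sensors.current_t())
E
```

```text
early hit False
hit True 0.0774843789398047 [-2.13 -1.2   3.43]
scene (array([ 0.47550264, -0.09658561]), 310, np.float64(0.0009570667937099007), array([0.04171723, 0.03961899])) [ 0.47370371 -0.09873209] 0.11197904267431937
side (array([ 0.47455717, -0.09972605]), 296, np.float64(0.0009540539502495087), array([0.03915545, 0.04268757])) [ 0.47531348 -0.09873128] 0.1124644789888284
27.1667
```

View pics/side4.png

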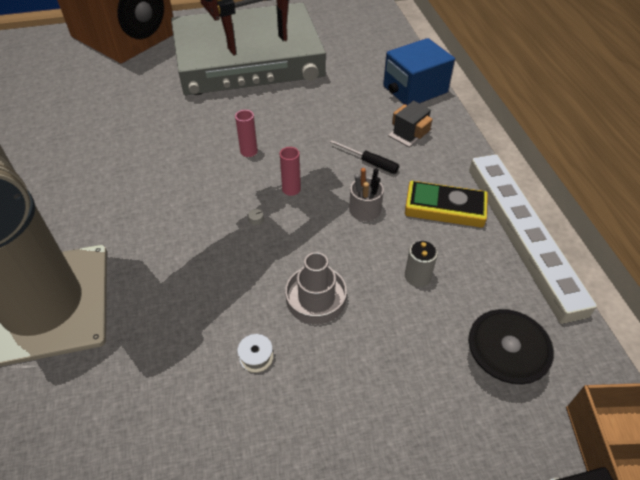

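The slim can stands upright in the mid can inside the dish at (316,285), with its rim at 108 mm. The pink cans and the tool can have not moved, and the robot is clear.

```bash
python3 -c "
from cell import ctrl
print(ctrl.hand_in())"
```

```text
the job is handed in; nothing more can be done
None
```

Done and handed in at about 27 s of the 64 s: the middle-sized can stands in the dish with the slim can upright inside it, the dish is on the bench, and the tool can and pink look-alikes were not touched.

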